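Pull a chair joint tight with a bar clamp

TASK

Pump the bar clamp's trigger by feel until the rail's shoulder is pulled tight against the chair leg and, with the trigger let go, the clamp holds it there firmly by itself, without bruising the wood. Then press the clamp's release lever and slide the moving jaw fully back to its stop, leaving the joint closed so the frame can be lifted out; leave the tools lying around it alone.

Things in the scene. Friction and masses are not known exactly. Their poses are not given: they have to be found in the camera images.
- jig: Plywood assembly board, 180 x 400 x 18 mm, fixed to the bench. Origin on the bench, 10 mm along +y from the board's centre. Its y axis runs along the clamp's flat steel bar, from the sliding jaw towards the fixed jaw; z is up. The bar (8 wide, 20 high) has its centre 80 mm above the bench.
- clamp: Grey plastic housing of the clamp's sliding jaw with its upright handle; it walks along the bar. Origin on the bar's centre line, axes as the board's. In mm: housing y -48 to 41, 34 wide, top at z 17; handle behind the trigger, y -50 to -27, up to z 110, 28 wide. More than 40 N of push by the fingers on any part of the clamp would damage it.
- pad: Black rubber pad on the front (+y) of the sliding jaw, 34 x 10 x 30 mm, which presses the rail's end. Origin at the centre of its front face. It is stiff: about 30 N per mm. The wood bruises above 60 N; the joint counts as held firmly from 15 N up.
- rail: Short chair rail, 48 x 89 x 30 mm, its tenon started in the leg's mortise (leg: the 172 mm wooden bar across the board against the fixed jaw). Origin at the centre of its shoulder (+y face), 111 mm along the board's y when shut; it extends 89 mm along -y. The tenon is tight, 10 to 20 N, so it stays where it is pressed. The clamp must drive it, not the fingers.
- travel (a joint): Travel of the sliding jaw along +y, in m: 0 = fully back on the collar at the bar's rear end; it starts at 0.050 to 0.055. The jaw slides with 5 to 10 N of drag. A toothed brake, 1 mm a click, lets it go forward and locks it backward unless the release lever is held pressed.
- trigger (a joint): Angle of the trigger, rad: 0 = let go (a spring brings it back), 0.30 = at its stop. A whole stroke walks the jaw 4 to 6 mm. Push felt at the face: 5 to 8 N while the jaw runs free, 10 to 14 N while the rail goes in; then it stiffens: 20 N presses the rail with about 45 N, each newton more adds about 4. Letting go gives back about half.
- release (a joint): Angle of the release lever, rad: 0 = let go, brake on; 0.22 = fully pressed, at its stop (14 mm at its tab). The brake lets go at about 0.15 to 0.2. Pressing takes about 4 N, up to 15 N when the clamp holds a load; a spring brings the lever back.
- trigger_face (a point): Centre of the trigger's front (+y) face, 88 mm above the bar's centre and 117 mm above the trigger's hinge. The black ribbed trigger stands upright in front of the handle, 18 wide, 11 thick, its top 14 mm above this point. Push it along -y; 0.30 rad is 35 mm here.
- release_face (a point): Centre of the front (+y) face of the release lever's dark steel tab, 54 mm above the bar's centre: 24 wide, 8 thick, top 8 mm above this point, 23 mm ahead of the trigger. Pushed along -y it first frees the brake, then comes to its stop and takes the whole jaw back with it (5 to 10 N).
- tape_measure: Yellow tape measure, 32 x 74 x 58 mm, a bystander. Origin under its centre.
- sanding_block: Brown sanding block, 59 x 101 x 32 mm, a bystander. Origin under its centre.
- try_square: Try square, 100 x 137 x 19 mm, a bystander. Origin under its centre.

How it is judged (in metres and radians):
On the way, in this order (a step that is already met when the one before it is completed fails the run):
1. the trigger is drawn (more than 0.12 rad) while the jaw presses the rail (more than 10 N) (value of joint trigger above 0.12 rad and contact force between pad and rail above 10 N), for 0.05 s.
2. the shoulder is shut (gap under 1 mm) and the clamp, with trigger let go and fingers off it, holds the rail with more than 15 N by itself (y of rail in the frame of jig above 0.11 m and contact force between pad and rail above 15 N and value of joint trigger below 0.03 rad and contact force between the fingers and clamp below 0.5 N), for 0.3 s.
At the end, for the whole second after the job is handed in: The joint is still shut (gap under 1 mm), the sliding jaw is back within 5 mm of its rear stop, and trigger and release lever are let go (y of rail in the frame of jig above 0.11 m and value of joint travel below 0.005 m and value of joint trigger below 0.03 rad and value of joint release below 0.08 rad); the robot touches nothing.
It fails at once if the clamp presses the rail with more than 60 N (bruised wood) (contact force between pad and rail above 60 N).
It fails at once if the fingers push the clamp with more than 40 N (contact force between the fingers and clamp above 40 N).
It fails at once if the rail is pushed by the fingers instead of the clamp (more than 5 N) (contact force between the fingers and rail above 5 N).
It fails at once if a tool lying near the work is moved more than 30 mm (distance of any of tape_measure, sanding_block, try_square from where it was at the start of the episode above 0.03 m).
It also fails if it takes over 67 s, if anything falls off the work surface, if the arm or the gripper's body presses on something with over 40 N, if the wrist force passes 120 N, or if a joint passes its speed limit or range.

ROBOT

A 6-joint arm with a two-finger parallel gripper is mounted at the origin on a cart in front of the work surface, level with it; the furniture and walls round the work are solid. World frame = base frame: x ahead of the robot, y to its left, z up, the work surface at z = 0. Lengths are in mm, angles in rad, forces in N, time in s.
With the tool pointing down it reaches from about 275 to 750 mm from the base axis. Payload 10.2 kg.
Tool frame: the origin (TCP) lies at the very end of the fingers, on their centre line; the grasp point (between the pads) lies 19 mm behind it; z points along the fingers, y is the line along which they close (so a half turn about z gives the same grasp; the last joint's range is limited). The gripper opens to 88 mm and grips with 3 to 60 N. Pads are 18 mm wide; open, the fingers measure 123 mm over their backs; the gripper's body (75 mm by 187 mm) begins 45 mm behind the grasp point.
Start: joints at [-1.559, 0.313, 1.498, -0, 1.331, -0.223], TCP at [122.127, -510.604, 238.72] pointing down, gripper open.
Joint ranges: [-2.94, 2.94], [-0.97, 2.17], [0.19, 2.56], [-1.23, 4.37], [0.02, 3.11], [-2.88, 2.88]. Speed limits (rad/s): [2.39, 2.39, 3.01, 3.14, 3.14, 3.14].

INTERFACE

Orientations are given as a unit quaternion [x, y, z, w].
In Python, from plant import status, optics, env gives the robot as it stands.
- The arm moves only by the tool arm_command, never from a script. Its argument "commands" is a list of rows, each an object of numbers: "dx", "dy", "dz": the shift along the tool's x, y, z in cm; "spin": the turn about the tool's z in rad. A call has 1 to 20 rows; each row shifts and turns the commanded pose from where the row before left it, along the tool's axes as they then stand; what a row does not reach is not made up. A row lasts 1/10 s, in which the tool goes at most 50 mm and 8.59 degrees, less where a joint would pass 70% of its speed; a pose out of reach is approached as far as the arm can. A call with a gripper value outside its range is refused whole. "hand" is the finger opening in cm, from 0 to 8.81, set as the call begins (left out, the last holds). The fingers move at their own pace and stop on an object; "grip_force" is the grip in N (left out, the last holds). Time passes only in rows, so rows that do not move let the fingers close. It gives the time, the measured TCP pose, the force, the opening and the grip force at its end, in the units of the state.
- status.get_state(): the state, without advancing time (a new reading comes with each control period).
- optics.grab_frame(name): name is "scene" or "top"; returns (picture, depth): 420x560x3 uint8, blue, green, red; 420x560 float32, mm along the optical axis (not along the pixel's ray), 0 where there is no reading.
- optics.camera_params(name): a dict with "fx", "fy", "cx", "cy" (pixels), "dist" ([k1, k2, p1, p2, k3] as OpenCV has them; the pictures are not rectified), "R" (3x3) and "t" (3): a world point X has camera coordinates R X + t. Camera axes: x right, y down, z forward; pixel columns grow to the right and rows downward; lengths in mm; the calibration is good to about 2 mm. A picture is of the moment at which its call begins. camera_params takes no time and is no camera call.
- env.finish_job(): hands the job in; it is judged then, once.
The state is a dict: "clock": time; "joint_pos": joint angles; "joint_vel": joint speeds; "joint_efforts": joint torques, N m; "position": TCP position; "ee_rot": TCP orientation; "ft_force": force on the tool from outside, world axes, zero at the start; "torque": the same for the moment, N m; "width": finger opening in mm; "gripper_force": force on a finger pad.
Only numpy, scipy, OpenCV 4.12 (cv2) and the standard library are available. Lean on these libraries where they do the work, as an engineer would, in place of code of your own. Each camera call takes 0.05 s, during which the arm holds its last target. There are 200 camera calls.

## Working session

There is one attempt and no reset: what is moved stays moved. The work goes in short steps, Python scripts to look and compute and a tool call to move; the robot and the scene stay as the last step left them, time stands still between calls to the robot, and variables do not carry over. Pictures are saved under pics/ and viewed, at most 10 in all, crops included, and the job is handed in when it is done.

Besides the shell and the picture viewer there is one more tool, called after ">>>" in YAML: its name, and indented under it one key for each argument. arm_command: Moves the arm, as the interface text tells. Its arguments: {"type":"object","properties":{"commands":{"type":"array"},"hand":{"type":"number"},"grip_force":{"type":"number"}},"required":["commands"]}

```bash
mkdir -p pics; cat > h.py <<'E'
import numpy as np,cv2
from plant import status,optics,env
def grab(n,f):
    im,d=optics.grab_frame(n); cv2.imwrite(f'pics/{f}.png',im); np.save(f'pics/{f}.npy',d); return im,d
def world(n,d):
    p=optics.camera_params(n);K=np.array([[p['fx'],0,p['cx']],[0,p['fy'],p['cy']],[0,0,1.]])
    v,u=np.mgrid[:420,:560]
    n_=cv2.undistortPoints(np.stack([u,v],-1).reshape(-1,1,2).astype(float),K,np.array(p['dist'],float)).reshape(420,560,2)
    c=np.dstack([n_*d[...,None],d])
    return (c-np.array(p['t']))@np.array(p['R'])
E
python3 - <<'E'
from h import *
for n in('scene','top'):
    grab(n,n+'0');p=optics.camera_params(n);print(n,p['fx'],-np.array(p['R']).T@np.array(p['t']),np.array(p['R']).round(2).tolist())
print(status.get_state())
E
```

```text
scene 510.2813296845577 [-18.74471935 656.80915437 837.18661047] [[-0.74, -0.67, -0.02], [-0.43, 0.5, -0.75], [0.51, -0.55, -0.66]]
top 524.7855973833597 [ 382.8690264    74.80292061 1288.68784146] [[0.02, -1.0, 0.0], [-0.99, -0.02, -0.13], [0.13, -0.0, -0.99]]
{'clock': 0.1, 'joint_pos': array([-1.55933779e+00,  3.13376077e-01,  1.49837185e+00,  2.05289557e-05,
        1.33102311e+00, -2.23400976e-01]), 'joint_vel': array([ 3.85032416e-05, -2.55307294e-03, -1.88808184e-03, -7.37640348e-04,
        1.92857395e-04,  3.04544982e-03]), 'joint_efforts': array([ 3.71697679e-03, -4.02809143e+01, -2.52644473e+01,  6.96325558e-02,
        3.42249766e-02, -5.88006947e-05]), 'position': array([ 122.16072668, -510.35257109,  238.22345789]), 'ee_rot': array([ 9.93113160e-01,  1.17157606e-01,  7.22339119e-05, -5.84830855e-04]), 'ft_force': array([-0.77278803,  0.29327287,  0.42911083]), 'torque': array([-0.03633656,  0.04583223, -0.0030289 ]), 'gripper_force': 0.0, 'width': 88.14160916065642}
```

View pics/scene0.png

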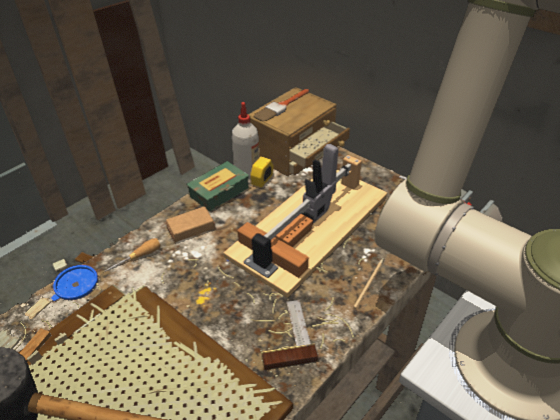

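View pics/top0.png

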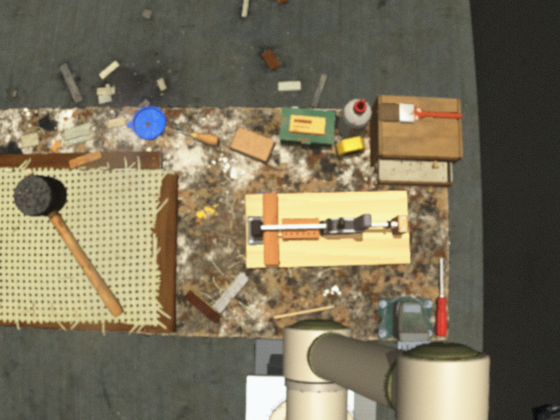

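The scene view shows the fixed jaw at (262,250), the black trigger at (316,185), the grey handle at (330,160) and the rear collar at (352,170). In the top view the board spans (246..410, 192..268), with the bar along row 227 and the fixed jaw on the left, towards world +y. Next I measure with depth.

```bash
python3 - <<'E'
from h import *
im=cv2.imread('pics/top0.png');W=world('top',np.load('pics/top0.npy'))
hsv=cv2.cvtColor(im,cv2.COLOR_BGR2HSV)
roi=np.zeros((420,560),bool);roi[185:275,240:416]=1
z=W[...,2];m=roi&(abs(z-18)<8)
P=W[m][:,:2].astype(np.float32);r=cv2.minAreaRect(P);print('board',r,np.median(z[m]))
c=cv2.boxPoints(r);print(c.round(1).tolist())
ang=np.deg2rad(r[2]);
# jig axes: y is long edge pointing to +y
e1=c[1]-c[0];e2=c[2]-c[1];l=e1 if np.linalg.norm(e1)>np.linalg.norm(e2) else e2
y=l/np.linalg.norm(l);y=y*np.sign(y[1]);x=np.array([y[1],-y[0]]);o=np.array(r[0])+10*y
print('o',o,'yaw',np.arctan2(-y[0],y[1]))
np.savez('jig.npz',o=o,x=x,y=y)
for n in('top','scene'):
    im=cv2.imread(f'pics/{n}0.png');W=world(n,np.load(f'pics/{n}0.npy'));
    J=np.dstack([(W[...,:2]-o)@x,(W[...,:2]-o)@y,W[...,2]])
    np.save(f'pics/J{n}.npy',J)
    k=(abs(J[...,0])<25)&(J[...,1]>-220)&(J[...,1]<200)&(J[...,2]>60)
    for a in range(-220,200,8):
        s=J[k&(abs(J[...,1]-a-4)<=4)]
        if len(s):print(n,a,len(s),'z',s[:,2].min().round(),s[:,2].max().round(),'x',s[:,0].min().round(),s[:,0].max().round(),'xtop',np.median(s[s[:,2]>s[:,2].max()-8][:,0]).round(1))
i=cv2.imread('pics/scene0.png')[130:290,220:400];cv2.imwrite('pics/c1.png',cv2.resize(i,None,fx=4,fy=3.75,interpolation=cv2.INTER_CUBIC))
E
```

```text
board ((503.8179931640625, -23.694778442382812), (196.06687927246094, 416.68182373046875), 2.7326791286468506) 17.571606978845125
[[396.0, 179.6999969482422], [415.79998779296875, -236.5], [611.7000122070312, -227.10000610351562], [591.7999877929688, 189.10000610351562]]
o [503.34123099 -13.70615005] yaw 0.0476943
top -204 6 z 92.0 95.0 x 3.0 17.0 xtop 8.7
top -196 53 z 64.0 100.0 x -14.0 24.0 xtop 4.9
top -188 63 z 70.0 104.0 x -14.0 24.0 xtop 2.7
top -180 84 z 61.0 102.0 x -14.0 25.0 xtop 7.8
top -172 24 z 70.0 102.0 x -10.0 19.0 xtop 18.8
top -164 18 z 83.0 95.0 x -1.0 17.0 xtop 8.3
top -156 34 z 68.0 96.0 x -4.0 17.0 xtop 6.1
top -148 14 z 79.0 91.0 x 3.0 9.0 xtop 6.9
top -140 13 z 84.0 96.0 x 3.0 10.0 xtop 6.9
top -132 13 z 84.0 94.0 x 3.0 10.0 xtop 7.5
top -124 15 z 86.0 92.0 x 3.0 10.0 xtop 5.5
top -116 5 z 85.0 92.0 x 3.0 10.0 xtop 5.4
top -100 23 z 105.0 189.0 x -7.0 20.0 xtop 3.3
top -92 73 z 76.0 193.0 x -11.0 19.0 xtop 6.3
top -84 90 z 63.0 193.0 x -11.0 20.0 xtop 6.5
top -76 115 z 66.0 175.0 x -10.0 22.0 xtop 4.6
top -68 55 z 67.0 102.0 x -10.0 22.0 xtop 7.1
top -60 57 z
[... 2688 characters left out ...]
 3.0 12.0 xtop 5.4
scene 52 22 z 72.0 93.0 x 3.0 12.0 xtop 7.0
scene 60 24 z 76.0 93.0 x 2.0 12.0 xtop 6.0
scene 68 22 z 77.0 93.0 x 2.0 11.0 xtop 6.0
scene 76 26 z 73.0 93.0 x 2.0 13.0 xtop 6.4
scene 84 23 z 73.0 93.0 x 3.0 13.0 xtop 6.7
scene 92 24 z 76.0 93.0 x 2.0 11.0 xtop 7.1
scene 100 27 z 72.0 93.0 x 3.0 13.0 xtop 6.1
scene 108 22 z 73.0 93.0 x 3.0 11.0 xtop 6.2
scene 116 26 z 61.0 93.0 x -3.0 11.0 xtop 6.8
scene 124 27 z 60.0 94.0 x -6.0 12.0 xtop 7.2
scene 132 13 z 61.0 92.0 x -7.0 12.0 xtop 6.5
scene 140 41 z 60.0 99.0 x -19.0 23.0 xtop 7.2
scene 148 68 z 61.0 100.0 x -11.0 24.0 xtop 4.6
scene 156 98 z 60.0 101.0 x -11.0 25.0 xtop 6.2
scene 164 152 z 60.0 97.0 x -9.0 25.0 xtop 6.3
```

View pics/c1.png

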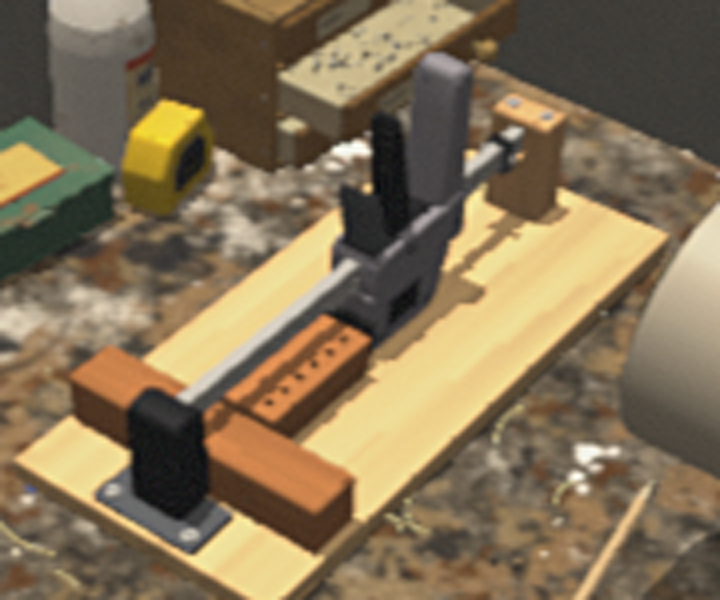

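The crop shows the release tab at (362,215), the trigger at (390,160) behind it, then the handle at (440,120). The rail is under the bar, with its tenon gap near (235,395). Next I refine the trigger and tab faces in both views and work out the move.

```bash
python3 - <<'E'
from h import *
g=np.load('jig.npz');o,x,y=g['o'],g['x'],g['y']
for n in('top','scene'):
    J=np.load(f'pics/J{n}.npy');im=cv2.imread(f'pics/{n}0.png')
    q=lambda a,b,zl,zh:J[(abs(J[...,0]-7)<14)&(J[...,1]>a)&(J[...,1]<b)&(J[...,2]>zl)&(J[...,2]<zh)]
    for nm,s in(('trig face',q(-50,-15,158,180)),('trig top',q(-50,-15,178,200)),('tab',q(-22,20,126,140)),('tabtop',q(-22,20,139,160)),('handle top',q(-110,-60,184,210))):
        if len(s):print(n,nm,len(s),'y pct5,25,50,75,95',np.percentile(s[:,1],[5,25,50,75,95]).round(1),'x',np.percentile(s[:,0],[5,50,95]).round(1),'z',np.percentile(s[:,2],[50,95]).round(1))
    hsv=cv2.cvtColor(im,cv2.COLOR_BGR2HSV)
    r=(hsv[...,1]>120)&(hsv[...,0]<14)&(J[...,2]>40)&(J[...,2]<60)&(abs(J[...,0]+2)<35)&(J[...,1]>-40)&(J[...,1]<140)
    s=J[r];print(n,'rail',len(s),np.percentile(s[:,1],[1,50,99]).round(1),np.percentile(s[:,0],[2,98]).round(1),np.median(s[:,2]))
    L=(J[...,1]>90)&(J[...,1]<170)&(abs(J[...,0]+45)<20)&(hsv[...,1]>120)&(J[...,2]>40)
    print('leg',np.percentile(J[L][:,1],[3,97]).round(1))
T=o+7*x-28*y;print('trig world',T,'jig y axis',y)
# path obstacles: max height along path corridor
W=world('top',np.load('pics/top0.npy'))
for f in np.linspace(.35,1,8):
    p=np.array([122,-510])*(1-f)+np.array([503,60])*f
    k=(np.hypot(W[...,0]-p[0],W[...,1]-p[1])<110);print(p.round(),W[k][:,2].max().round())
E
```

```text
top trig face 33 y pct5,25,50,75,95 [-38.5 -34.7 -30.4 -28.1 -27.8] x [-1.8  4.7 14.1] z [176.2 179.7]
top trig top 28 y pct5,25,50,75,95 [-34.5 -33.  -32.1 -30.2 -28.1] x [-0.3  7.5 15.1] z [180.6 184.2]
top tab 26 y pct5,25,50,75,95 [-13.4 -12.7  -9.5  -6.2  -5.8] x [-3.3  5.8 16.5] z [136.2 139.8]
top tabtop 22 y pct5,25,50,75,95 [-10.4 -10.1  -8.3  -7.8  -7.4] x [-3.9  8.3 18.2] z [142.  143.5]
top handle top 95 y pct5,25,50,75,95 [-94.3 -90.9 -86.6 -82.5 -79.4] x [-5.1  6.3 18.9] z [188.9 192. ]
top rail 269 [ 10.   75.3 138.4] [-24.4  28.6] 52.80896956023286
leg [104.3 137.3]
scene trig face 75 y pct5,25,50,75,95 [-36.5 -31.3 -29.2 -27.7 -26.4] x [ 0.   6.3 16.6] z [169.4 178.6]
scene trig top 28 y pct5,25,50,75,95 [-34.8 -32.9 -31.1 -29.5 -26.9] x [ 0.2  8.7 15.6] z [181.6 183.5]
scene tab 53 y pct5,25,50,75,95 [-11.9  -8.   -7.2  -6.1  -4.9] x [-2.5  7.  19.3] z [132.8 139.1]
scene tabtop 22 y pct5,25,50,75,95 [-10.4  -9.2  -8.4  -6.2  -4.3] x [-2.1  8.2 17.2] z [142.2 144.3]
scene handle top 73 y pct5,25,50,75,95 [-91.  -86.2 -82.3 -79.5 -77.1] x [-4.1  7.1 19.6] z [188.6 192.2]
scene rail 806 [  5.4  80.8 139.2] [-33.9  16.2] 53.232952705204525
leg [106.8 140.9]
trig world [511.66820478 -41.34057525] jig y axis [-0.04767622  0.9988628 ]
[ 255. -310.] 540.0
[ 291. -258.] 678.0
[ 326. -205.] 681.0
[ 361. -152.] 681.0
[397. -99.] 678.0
[432. -46.] 193.0
[468.   7.] 1289.0
[503.  60.] 185.0
```

>>> arm_command:
  commands:
    - {"dx": 3.07, "dy": -2.41, "dz": -0.33}
    - {"dx": 3.07, "dy": -2.41, "dz": -0.33}
    - {"dx": 3.07, "dy": -2.41, "dz": -0.33}
    - {"dx": 3.07, "dy": -2.41, "dz": -0.33}
    - {"dx": 3.07, "dy": -2.41, "dz": -0.33}
    - {"dx": 3.07, "dy": -2.41, "dz": -0.33}
    - {"dx": 3.07, "dy": -2.41, "dz": -0.33}
    - {"dx": 3.07, "dy": -2.41, "dz": -0.33}
    - {"dx": 3.07, "dy": -2.41, "dz": -0.33}
    - {"dx": 3.07, "dy": -2.41, "dz": -0.33}
    - {"dx": 3.07, "dy": -2.41, "dz": -0.33}
    - {"dx": 3.07, "dy": -2.41, "dz": -0.33}
    - {"dx": 3.07, "dy": -2.41, "dz": -0.33}
    - {"dx": 3.07, "dy": -2.41, "dz": -0.33}
    - {"dx": 3.07, "dy": -2.41, "dz": -0.33}
    - {"dx": 3.07, "dy": -2.41, "dz": -0.33}
  hand: 0
  grip_force: 20

```text
validation failed for argument at $.co...
```

>>> arm_command:
  commands:
    - {"spin": -0.138}
    - {"spin": -0.138}
    - {"spin": -0.138}
    - {"spin": -0.138}
    - {"spin": -0.138}
    - {"spin": -0.138}
    - {"spin": -0.138}
    - {"spin": -0.138}
    - {"spin": -0.138}
    - {"spin": -0.138}
    - {}
    - {}

```text
validation failed for argument at $.co...
```

>>> arm_command:
  commands:
    - {"dx": 3.07, "dy": -2.41, "dz": -0.33, "spin": 0}
    - {"dx": 3.07, "dy": -2.41, "dz": -0.33, "spin": 0}
    - {"dx": 3.07, "dy": -2.41, "dz": -0.33, "spin": 0}
    - {"dx": 3.07, "dy": -2.41, "dz": -0.33, "spin": 0}
    - {"dx": 3.07, "dy": -2.41, "dz": -0.33, "spin": 0}
    - {"dx": 3.07, "dy": -2.41, "dz": -0.33, "spin": 0}
    - {"dx": 3.07, "dy": -2.41, "dz": -0.33, "spin": 0}
    - {"dx": 3.07, "dy": -2.41, "dz": -0.33, "spin": 0}
    - {"dx": 3.07, "dy": -2.41, "dz": -0.33, "spin": 0}
    - {"dx": 3.07, "dy": -2.41, "dz": -0.33, "spin": 0}
    - {"dx": 3.07, "dy": -2.41, "dz": -0.33, "spin": 0}
    - {"dx": 3.07, "dy": -2.41, "dz": -0.33, "spin": 0}
    - {"dx": 3.07, "dy": -2.41, "dz": -0.33, "spin": 0}
    - {"dx": 3.07, "dy": -2.41, "dz": -0.33, "spin": 0}
    - {"dx": 3.07, "dy": -2.41, "dz": -0.33, "spin": 0}
    - {"dx": 3.07, "dy": -2.41, "dz": -0.33, "spin": 0}
  hand: 0
  grip_force: 20

```text
clock: 1.7
position: [510.8, -19.7, 291.4]
ee_rot: [0.993, 0.117, -0.0, -0.0]
ft_force: [-0.1, 0.1, -0.1]
width: 0.2
gripper_force: 0.0
```

>>> arm_command:
  commands:
    - {"dx": 0, "dy": 0, "dz": 0, "spin": -0.138}
    - {"dx": 0, "dy": 0, "dz": 0, "spin": -0.138}
    - {"dx": 0, "dy": 0, "dz": 0, "spin": -0.138}
    - {"dx": 0, "dy": 0, "dz": 0, "spin": -0.138}
    - {"dx": 0, "dy": 0, "dz": 0, "spin": -0.138}
    - {"dx": 0, "dy": 0, "dz": 0, "spin": -0.138}
    - {"dx": 0, "dy": 0, "dz": 0, "spin": -0.138}
    - {"dx": 0, "dy": 0, "dz": 0, "spin": -0.138}
    - {"dx": 0, "dy": 0, "dz": 0, "spin": -0.138}
    - {"dx": 0, "dy": 0, "dz": 0, "spin": -0.138}
    - {"dx": 0, "dy": 0, "dz": 3, "spin": 0}
    - {"dx": 0, "dy": 0, "dz": 3, "spin": 0}
    - {"dx": 0, "dy": 0, "dz": 3, "spin": 0}
    - {"dx": 0, "dy": 0, "dz": 2.6, "spin": 0}
    - {"dx": 0, "dy": 0, "dz": 1, "spin": 0}
    - {"dx": 0, "dy": 0, "dz": 0, "spin": 0}

```text
clock: 3.3
position: [509.7, -21.2, 164.7]
ee_rot: [0.691, 0.722, -0.001, -0.001]
ft_force: [-0.8, -0.1, -0.0]
width: 0.1
gripper_force: 0.0
```

```bash
python3 - <<'E'
from h import *
im,d=grab('scene','s1');cv2.imwrite('pics/c2.png',cv2.resize(im[100:270,230:410],None,fx=4,fy=3.5,interpolation=cv2.INTER_CUBIC))
print(status.get_state())
E
```

```text
{'clock': 3.35, 'joint_pos': array([-2.71502125e-01,  3.52005190e-01,  1.64395719e+00, -1.45650453e-05,
        1.14565831e+00, -3.15562122e-01]), 'joint_vel': array([ 0.00226807, -0.02020812, -0.0232792 , -0.0008621 ,  0.00480399,
        0.00027737]), 'joint_efforts': array([-4.22866456e-02, -3.83026242e+01, -2.20019996e+01,  5.79813367e-02,
       -4.64512222e-02, -8.20912574e-04]), 'position': array([510.3118534 , -21.33982548, 165.9285968 ]), 'ee_rot': array([ 6.91356730e-01,  7.22513579e-01, -1.24665734e-05, -9.22032347e-06]), 'ft_force': array([0.2786729 , 0.41533791, 0.38575856]), 'torque': array([-0.05482737, -0.13947793, -0.04605655]), 'gripper_force': 0.0, 'width': 0.5135649381158949}
```

View pics/c2.png

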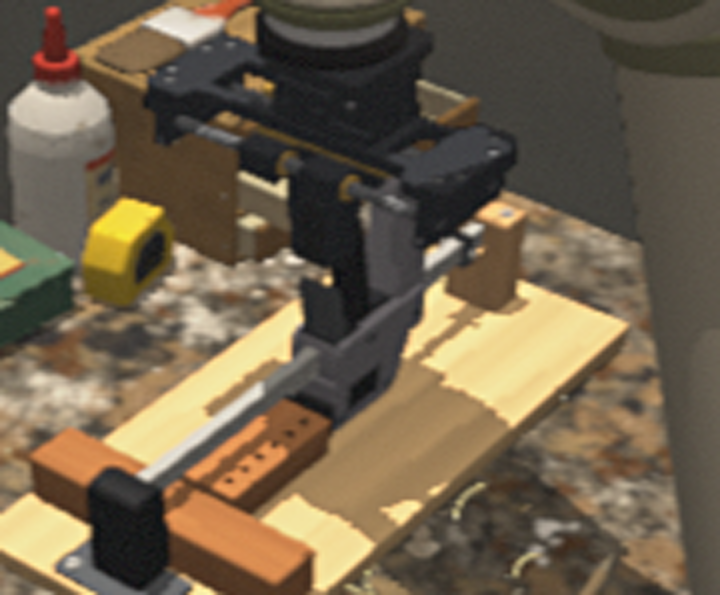

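The finger tips, near (325,225), hang just in front of the trigger and above the release tab. Now I feel for contact.

>>> arm_command:
  commands:
    - {"dx": -0.3, "dy": 0, "dz": 0, "spin": 0}
    - {"dx": -0.3, "dy": 0, "dz": 0, "spin": 0}
    - {"dx": -0.3, "dy": 0, "dz": 0, "spin": 0}
    - {"dx": -0.3, "dy": 0, "dz": 0, "spin": 0}
    - {"dx": 0, "dy": 0, "dz": 0, "spin": 0}

```text
clock: 3.85
position: [510.8, -33.5, 165.8]
ee_rot: [0.692, 0.722, 0.0, 0.0]
ft_force: [0.5, 2.4, 1.6]
width: 0.4
gripper_force: 0.9
```

>>> arm_command:
  commands:
    - {"dx": -0.3, "dy": 0, "dz": 0, "spin": 0}
    - {"dx": -0.3, "dy": 0, "dz": 0, "spin": 0}
    - {"dx": 0, "dy": 0, "dz": 0, "spin": 0}

```text
clock: 4.15
position: [511.0, -39.1, 165.8]
ee_rot: [0.691, 0.722, 0.0, -0.0]
ft_force: [0.4, 5.5, 4.0]
width: 0.7
gripper_force: 2.8
```

>>> arm_command:
  commands:
    - {"dx": -0.3, "dy": 0, "dz": 0, "spin": 0}
    - {"dx": -0.3, "dy": 0, "dz": 0, "spin": 0}
    - {"dx": 0, "dy": 0, "dz": 0, "spin": 0}

```text
clock: 4.45
position: [511.4, -45.1, 166.0]
ee_rot: [0.691, 0.722, 0.001, -0.0]
ft_force: [-0.5, 5.3, 5.4]
width: 0.5
gripper_force: 3.1
```

>>> arm_command:
  commands:
    - {"dx": -0.3, "dy": 0, "dz": 0, "spin": 0}
    - {"dx": -0.3, "dy": 0, "dz": 0, "spin": 0}
    - {"dx": 0, "dy": 0, "dz": 0, "spin": 0}

```text
clock: 4.75
position: [511.7, -50.9, 166.1]
ee_rot: [0.691, 0.723, 0.001, -0.0]
ft_force: [-0.3, 6.1, 6.9]
width: 0.8
gripper_force: 3.9
```

>>> arm_command:
  commands:
    - {"dx": -0.3, "dy": 0, "dz": 0, "spin": 0}
    - {"dx": -0.3, "dy": 0, "dz": 0, "spin": 0}
    - {"dx": 0, "dy": 0, "dz": 0, "spin": 0}

```text
clock: 5.05
position: [511.9, -56.4, 166.1]
ee_rot: [0.691, 0.723, 0.001, -0.0]
ft_force: [-1.0, 8.3, 7.1]
width: 0.3
gripper_force: 5.3
```

```bash
cat > look.py <<'E'
from h import *
import sys
g=np.load('jig.npz');o,x,y=g['o'],g['x'],g['y']
s=status.get_state();print(s['clock'],s['position'].round(1),s['ft_force'].round(1))
for n in ('scene','top'):
    im,d=grab(n,sys.argv[1]+n);W=world(n,d);J=np.dstack([(W[...,:2]-o)@x,(W[...,:2]-o)@y,W[...,2]])
    hsv=cv2.cvtColor(im,cv2.COLOR_BGR2HSV)
    def q(a,b,zl,zh,w=14):return J[(abs(J[...,0]-7)<w)&(J[...,1]>a)&(J[...,1]<b)&(J[...,2]>zl)&(J[...,2]<zh)]
    for nm,c in(('tab',q(-40,40,126,145)),('trig',q(-70,10,150,182)),('rear housing',q(-130,-40,62,100))):
        if len(c)>5:print(n,nm,len(c),'y',np.percentile(c[:,1],[3,50,97]).round(1))
    r=(hsv[...,1]>120)&(hsv[...,0]<14)&(J[...,2]>45)&(J[...,2]<58)&(J[...,1]>-40)&(J[...,1]<105)&(J[...,0]>-30)&(J[...,0]<0)
    c=J[r];print(n,'rail y',np.percentile(c[:,1],[1,3,97,99]).round(1))
E
python3 look.py a
```

```text
5.05 [511.9 -56.4 166.1] [-1.   8.3  7.1]
scene tab 73 y [-8.  -2.8 -0.1]
scene trig 112 y [-69.4 -36.1 -31.8]
scene rear housing 140 y [-127.8  -70.8  -41.2]
scene rail y [  5.9  10.   96.8 100.4]
top rail y [17.8 18.2 89.4 91.8]
```

>>> arm_command:
  commands:
    - {"dx": 1.0, "dy": 0, "dz": 0, "spin": 0}
    - {"dx": 1.0, "dy": 0, "dz": 0, "spin": 0}
    - {"dx": 1.0, "dy": 0, "dz": 0, "spin": 0}
    - {"dx": 0, "dy": 0, "dz": 0, "spin": 0}

```text
clock: 5.55
position: [510.2, -26.3, 165.3]
ee_rot: [0.691, 0.723, -0.0, -0.0]
ft_force: [0.8, -0.7, -0.5]
width: 0.4
gripper_force: 0.0
```

>>> arm_command:
  commands:
    - {"dx": -0.3, "dy": 0, "dz": 0, "spin": 0}
    - {"dx": -0.3, "dy": 0, "dz": 0, "spin": 0}
    - {"dx": -0.3, "dy": 0, "dz": 0, "spin": 0}

```text
clock: 5.85
position: [510.9, -36.2, 166.0]
ee_rot: [0.692, 0.722, 0.001, -0.0]
ft_force: [-2.1, 8.2, 8.1]
width: 0.2
gripper_force: 4.6
```

>>> arm_command:
  commands:
    - {"dx": -0.3, "dy": 0, "dz": 0, "spin": 0}
    - {"dx": -0.3, "dy": 0, "dz": 0, "spin": 0}
    - {"dx": -0.3, "dy": 0, "dz": 0, "spin": 0}

```text
clock: 6.15
position: [511.5, -44.5, 166.5]
ee_rot: [0.691, 0.722, 0.001, -0.0]
ft_force: [-2.1, 11.5, 10.1]
width: 0.1
gripper_force: 6.3
```

>>> arm_command:
  commands:
    - {"dx": -0.3, "dy": 0, "dz": 0, "spin": 0}
    - {"dx": -0.3, "dy": 0, "dz": 0, "spin": 0}
    - {"dx": 0, "dy": 0, "dz": 0, "spin": 0}

```text
clock: 6.45
position: [511.8, -51.0, 166.6]
ee_rot: [0.692, 0.722, 0.001, -0.0]
ft_force: [-1.7, 9.7, 10.1]
width: 0.2
gripper_force: 5.6
```

```bash
python3 look.py b; python3 -c "
import cv2;im=cv2.imread('pics/bscene.png');cv2.imwrite('pics/c3.png',cv2.resize(im[120:250,270:380],None,fx=5,fy=4.6,interpolation=cv2.INTER_CUBIC))"
```

```text
6.45 [511.8 -51.  166.6] [-1.7  9.7 10.1]
scene tab 77 y [-39.3   0.1   3.6]
scene trig 143 y [-69.3 -43.3 -26.1]
scene rear housing 144 y [-129.2  -71.1  -42.7]
scene rail y [ 10.9  13.9  98.3 102.8]
top rail y [23.3 25.5 92.1 94.2]
```

View pics/c3.png

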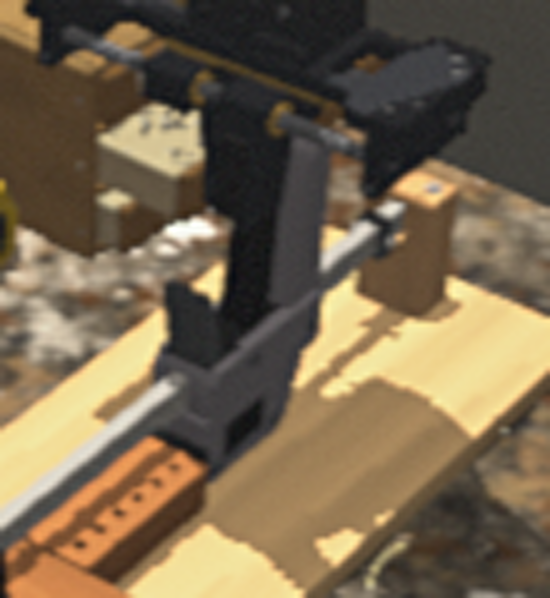

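The jaw now presses the rail, which has moved about 4 mm. The tab is near (195,320) and the trigger is drawn back under the finger. On to the next stroke.

>>> arm_command:
  commands:
    - {"dx": 1.0, "dy": 0, "dz": 0, "spin": 0}
    - {"dx": 1.0, "dy": 0, "dz": 0, "spin": 0}
    - {"dx": 0.9, "dy": 0, "dz": 0, "spin": 0}
    - {"dx": 0, "dy": 0, "dz": 0, "spin": 0}

```text
clock: 6.95
position: [510.0, -21.6, 165.3]
ee_rot: [0.691, 0.723, -0.0, -0.0]
ft_force: [0.6, 0.2, -0.1]
width: 0.5
gripper_force: 0.0
```

>>> arm_command:
  commands:
    - {"dx": -0.3, "dy": 0, "dz": 0, "spin": 0}
    - {"dx": -0.3, "dy": 0, "dz": 0, "spin": 0}
    - {"dx": -0.3, "dy": 0, "dz": 0, "spin": 0}

```text
clock: 7.25
position: [510.7, -31.7, 165.7]
ee_rot: [0.692, 0.722, 0.0, 0.0]
ft_force: [0.1, 4.4, 3.4]
width: 0.4
gripper_force: 2.1
```

>>> arm_command:
  commands:
    - {"dx": -0.3, "dy": 0, "dz": -0.1, "spin": 0}
    - {"dx": -0.3, "dy": 0, "dz": 0, "spin": 0}
    - {"dx": 0, "dy": 0, "dz": 0, "spin": 0}

```text
clock: 7.55
position: [510.8, -36.8, 166.4]
ee_rot: [0.692, 0.722, 0.001, -0.001]
ft_force: [0.7, 8.1, 1.2]
width: 0.6
gripper_force: 4.2
```

>>> arm_command:
  commands:
    - {"dx": -0.3, "dy": 0, "dz": 0, "spin": 0}
    - {"dx": -0.3, "dy": 0, "dz": 0, "spin": 0}
    - {"dx": 0, "dy": 0, "dz": 0, "spin": 0}

```text
clock: 7.85
position: [511.2, -42.5, 166.8]
ee_rot: [0.691, 0.722, 0.001, -0.001]
ft_force: [-0.7, 9.9, 3.7]
width: 0.6
gripper_force: 5.2
```

```bash
python3 look.py c
```

```text
7.85 [511.2 -42.5 166.8] [-0.7  9.9  3.7]
scene tab 133 y [-38.   -1.8   4.3]
scene trig 173 y [-69.1 -42.1 -18.1]
scene rear housing 150 y [-127.6  -74.4  -43.3]
scene rail y [ 13.6  15.8  99.8 102. ]
top tab 18 y [-1.6  0.9  3.1]
top rail y [32.7 34.7 94.2 98.6]
```

>>> arm_command:
  commands:
    - {"dx": -0.3, "dy": 0, "dz": 0, "spin": 0}
    - {"dx": -0.3, "dy": 0, "dz": 0, "spin": 0}
    - {"dx": 0, "dy": 0, "dz": 0, "spin": 0}

```text
clock: 8.25
position: [511.4, -48.6, 166.9]
ee_rot: [0.691, 0.722, 0.001, -0.001]
ft_force: [-0.9, 10.3, 4.8]
width: 0.7
gripper_force: 5.2
```

>>> arm_command:
  commands:
    - {"dx": -0.3, "dy": 0, "dz": 0, "spin": 0}
    - {"dx": 0, "dy": 0, "dz": 0, "spin": 0}

```text
clock: 8.45
position: [511.5, -51.4, 166.8]
ee_rot: [0.691, 0.722, 0.001, -0.001]
ft_force: [0.3, 10.7, 3.7]
width: 0.6
gripper_force: 5.6
```

```bash
python3 look.py d
```

```text
8.45 [511.5 -51.4 166.8] [ 0.3 10.7  3.7]
scene tab 96 y [-39.7   3.6   7.2]
scene trig 153 y [-68.4 -44.9 -26.9]
scene rear housing 142 y [-127.7  -77.7  -42.2]
scene rail y [ 14.8  17.8  99.2 101.6]
top rail y [ 22.8  25.2 101.  103. ]
```

>>> arm_command:
  commands:
    - {"dx": 1.0, "dy": 0, "dz": 0, "spin": 0}
    - {"dx": 1.0, "dy": 0, "dz": 0, "spin": 0}
    - {"dx": 1.0, "dy": 0, "dz": 0.1, "spin": 0}
    - {"dx": 0.2, "dy": 0, "dz": 0, "spin": 0}

```text
clock: 8.95
position: [509.9, -19.4, 165.3]
ee_rot: [0.691, 0.723, -0.0, -0.0]
ft_force: [-0.2, 0.2, -0.6]
width: 0.8
gripper_force: 0.0
```

>>> arm_command:
  commands:
    - {"dx": -0.3, "dy": 0, "dz": 0, "spin": 0}
    - {"dx": -0.3, "dy": 0, "dz": 0, "spin": 0}
    - {"dx": -0.3, "dy": 0, "dz": -0.1, "spin": 0}

```text
clock: 9.25
position: [510.4, -29.4, 166.4]
ee_rot: [0.692, 0.722, 0.0, -0.0]
ft_force: [1.0, 6.1, -2.3]
width: 0.5
gripper_force: 3.0
```

>>> arm_command:
  commands:
    - {"dx": -0.3, "dy": 0, "dz": -0.05, "spin": 0}
    - {"dx": -0.3, "dy": 0, "dz": 0, "spin": 0}
    - {"dx": 0, "dy": 0, "dz": 0, "spin": 0}

```text
clock: 9.55
position: [510.7, -34.5, 166.9]
ee_rot: [0.692, 0.722, 0.001, -0.001]
ft_force: [1.3, 11.5, -0.0]
width: 0.6
gripper_force: 5.4
```

```bash
python3 look.py e
```

```text
9.55 [510.7 -34.5 166.9] [ 1.3 11.5 -0. ]
scene tab 139 y [-35.9   1.2   6.7]
scene trig 197 y [-67.3 -60.9  -9.9]
scene rear housing 157 y [-127.8  -71.2  -42.8]
scene rail y [ 15.6  18.5 100.4 104.5]
top rail y [ 41.8  43.7 101.5 103.6]
```

>>> arm_command:
  commands:
    - {"dx": -0.3, "dy": 0, "dz": 0, "spin": 0}
    - {"dx": 0, "dy": 0, "dz": 0, "spin": 0}

```text
clock: 9.85
position: [510.8, -36.9, 167.0]
ee_rot: [0.691, 0.722, 0.001, -0.002]
ft_force: [-0.0, 13.9, 1.8]
width: 0.4
gripper_force: 7.0
```

>>> arm_command:
  commands:
    - {"dx": -0.3, "dy": 0, "dz": 0, "spin": 0}
    - {"dx": 0, "dy": 0, "dz": 0, "spin": 0}

```text
clock: 10.05
position: [510.9, -39.5, 167.1]
ee_rot: [0.691, 0.722, 0.002, -0.002]
ft_force: [0.7, 16.1, 4.3]
width: 0.4
gripper_force: 8.3
```

```bash
python3 look.py f; python3 -c "
import cv2;im=cv2.imread('pics/fscene.png');cv2.imwrite('pics/c4.png',cv2.resize(im[170:290,230:350],None,fx=5,fy=5,interpolation=cv2.INTER_CUBIC))"
```

```text
10.05 [510.9 -39.5 167.1] [ 0.7 16.1  4.3]
scene tab 132 y [-37.1   1.5   7.9]
scene trig 183 y [-68.2 -60.2 -14.8]
scene rear housing 155 y [-127.5  -77.5  -42.3]
scene rail y [ 14.2  18.1 100.  104.2]
top tab 18 y [0.6 3.3 5.6]
top rail y [ 37.   37.9 102.8 103.6]
```

View pics/c4.png

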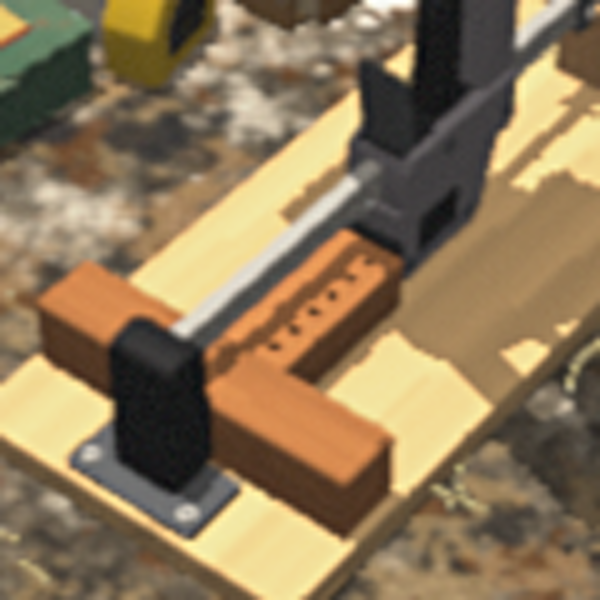

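The shoulder at (240,370) now sits against the leg with no visible gap, and the push is stiffening. I bring it up to about 19–20 N.

>>> arm_command:
  commands:
    - {"dx": -0.2, "dy": 0, "dz": -0.05, "spin": 0}
    - {"dx": 0, "dy": 0, "dz": 0, "spin": 0}
    - {"dx": 0, "dy": 0, "dz": 0, "spin": 0}

```text
clock: 10.45
position: [510.9, -41.0, 167.3]
ee_rot: [0.691, 0.723, 0.002, -0.002]
ft_force: [1.5, 18.7, 1.0]
width: 0.6
gripper_force: 8.9
```

>>> arm_command:
  commands:
    - {"dx": -0.1, "dy": 0, "dz": 0, "spin": 0}
    - {"dx": 0, "dy": 0, "dz": 0, "spin": 0}
    - {"dx": 0, "dy": 0, "dz": 0, "spin": 0}

```text
clock: 10.75
position: [510.9, -41.8, 167.3]
ee_rot: [0.691, 0.723, 0.002, -0.002]
ft_force: [0.8, 18.5, 1.9]
width: 0.8
gripper_force: 9.6
```

>>> arm_command:
  commands:
    - {"dx": 0, "dy": 0, "dz": 0, "spin": 0}

```text
clock: 10.85
position: [510.9, -41.8, 167.3]
ee_rot: [0.691, 0.723, 0.002, -0.002]
ft_force: [1.8, 18.9, 0.9]
width: 0.3
gripper_force: 9.5
```

>>> arm_command:
  commands:
    - {"dx": -0.1, "dy": 0, "dz": 0, "spin": 0}
    - {"dx": 0, "dy": 0, "dz": 0, "spin": 0}
    - {"dx": 0, "dy": 0, "dz": 0, "spin": 0}

```text
clock: 11.15
position: [511.0, -42.6, 167.3]
ee_rot: [0.691, 0.723, 0.002, -0.002]
ft_force: [0.7, 20.0, 1.1]
width: 0.6
gripper_force: 10.0
```

>>> arm_command:
  commands:
    - {"dx": 0.4, "dy": 0, "dz": 0, "spin": 0}
    - {"dx": 0.4, "dy": 0, "dz": 0, "spin": 0}
    - {"dx": 0.4, "dy": 0, "dz": 0, "spin": 0}
    - {"dx": 0.4, "dy": 0, "dz": 0, "spin": 0}
    - {"dx": 0.4, "dy": 0, "dz": 0, "spin": 0}
    - {"dx": 0.4, "dy": 0, "dz": 0, "spin": 0}
    - {"dx": 0.4, "dy": 0, "dz": 0, "spin": 0}
    - {"dx": 0.4, "dy": 0, "dz": 0, "spin": 0}
    - {"dx": 0, "dy": 0, "dz": 0, "spin": 0}
    - {"dx": 0, "dy": 0, "dz": 0, "spin": 0}
    - {"dx": 0, "dy": 0, "dz": 0, "spin": 0}
    - {"dx": 0, "dy": 0, "dz": 0, "spin": 0}
    - {"dx": 0, "dy": 0, "dz": 0, "spin": 0}
    - {"dx": 0, "dy": 0, "dz": 0, "spin": 0}

```text
clock: 12.55
position: [509.8, -13.4, 167.5]
ee_rot: [0.691, 0.722, -0.0, -0.0]
ft_force: [-0.1, -0.6, -1.1]
width: 0.4
gripper_force: 0.0
```

```bash
python3 look.py k; python3 -c "
import cv2;im=cv2.imread('pics/kscene.png');cv2.imwrite('pics/c5.png',cv2.resize(im[120:250,250:380],None,fx=4.6,fy=4.6,interpolation=cv2.INTER_CUBIC))"
```

```text
12.55 [509.8 -13.4 167.5] [-0.1 -0.6 -1.1]
scene tab 127 y [-27.9   0.8   6.9]
scene trig 162 y [-67.4 -43.4   9.6]
scene rear housing 169 y [-126.   -71.   -41.1]
scene rail y [ 15.1  18.2  99.3 104.4]
top rear housing 9 y [-129.2 -126.5 -125. ]
top rail y [ 25.1  27.  103.6 103.7]
```

View pics/c5.png

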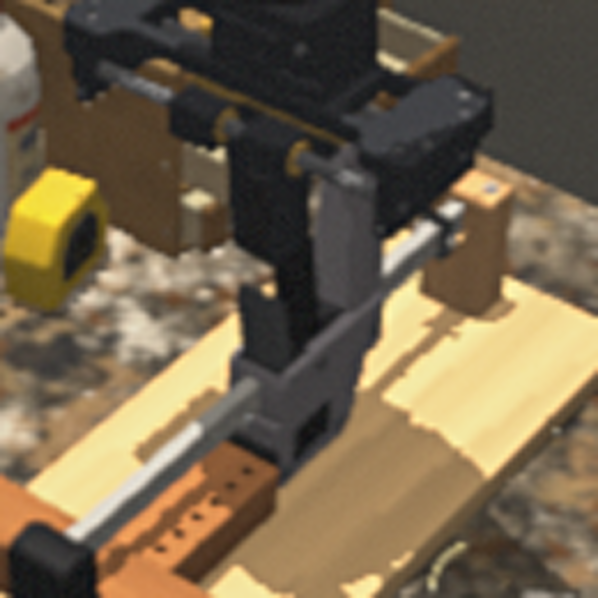

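The fingers are off and the trigger stands free at (290,280). Next I move in front of the release tab and go down to its height.

>>> arm_command:
  commands:
    - {"dx": 1.0, "dy": 0, "dz": 0, "spin": 0}
    - {"dx": 1.0, "dy": 0, "dz": 0, "spin": 0}
    - {"dx": 0.8, "dy": 0, "dz": 0, "spin": 0}
    - {"dx": 0, "dy": 0, "dz": 0, "spin": 0}
    - {"dx": 0, "dy": 0, "dz": 1.2, "spin": 0}
    - {"dx": 0, "dy": 0, "dz": 1.2, "spin": 0}
    - {"dx": 0, "dy": 0, "dz": 1.0, "spin": 0}
    - {"dx": 0, "dy": 0, "dz": 0, "spin": 0}

```text
clock: 13.45
position: [507.7, 14.6, 131.6]
ee_rot: [0.692, 0.722, -0.001, -0.001]
ft_force: [0.6, -0.3, -0.4]
width: 0.5
gripper_force: 0.0
```

>>> arm_command:
  commands:
    - {"dx": -0.3, "dy": 0, "dz": 0, "spin": 0}
    - {"dx": -0.3, "dy": 0, "dz": 0, "spin": 0}
    - {"dx": -0.3, "dy": 0, "dz": 0, "spin": 0}
    - {"dx": 0, "dy": 0, "dz": 0, "spin": 0}

```text
clock: 13.85
position: [509.1, 5.2, 133.8]
ee_rot: [0.692, 0.722, 0.0, 0.0]
ft_force: [-0.2, 0.4, -0.3]
width: 0.5
gripper_force: 0.0
```

>>> arm_command:
  commands:
    - {"dx": -0.3, "dy": 0, "dz": 0, "spin": 0}
    - {"dx": 0, "dy": 0, "dz": 0, "spin": 0}

```text
clock: 14.05
position: [509.1, 2.5, 133.7]
ee_rot: [0.691, 0.722, 0.0, 0.0]
ft_force: [-0.7, 1.2, 0.6]
width: 0.4
gripper_force: 0.5
```

>>> arm_command:
  commands:
    - {"dx": -0.3, "dy": 0, "dz": 0, "spin": 0}
    - {"dx": 0, "dy": 0, "dz": 0, "spin": 0}

```text
clock: 14.25
position: [509.3, -0.5, 133.6]
ee_rot: [0.691, 0.722, 0.0, 0.0]
ft_force: [0.2, 1.2, 1.1]
width: 0.4
gripper_force: 0.6
```

>>> arm_command:
  commands:
    - {"dx": -0.3, "dy": 0, "dz": 0, "spin": 0}
    - {"dx": 0, "dy": 0, "dz": 0, "spin": 0}

```text
clock: 14.45
position: [509.4, -3.6, 133.5]
ee_rot: [0.691, 0.722, -0.0, 0.0]
ft_force: [0.0, 0.4, 0.8]
width: 0.7
gripper_force: 0.5
```

>>> arm_command:
  commands:
    - {"dx": -0.1, "dy": 0, "dz": 0, "spin": 0}
    - {"dx": 0, "dy": 0, "dz": 0, "spin": 0}

```text
clock: 14.65
position: [509.4, -4.5, 133.5]
ee_rot: [0.691, 0.722, -0.0, 0.0]
ft_force: [1.6, 1.1, 2.5]
width: 0.1
gripper_force: 0.6
```

The lever force is low, so before freeing the brake I check the hold by feel with another trigger draw.

>>> arm_command:
  commands:
    - {"dx": 0.7, "dy": 0, "dz": 0, "spin": 0}
    - {"dx": 0.7, "dy": 0, "dz": 0, "spin": 0}
    - {"dx": 0.2, "dy": 0, "dz": -1.2, "spin": 0}
    - {"dx": 0, "dy": 0, "dz": -1.2, "spin": 0}
    - {"dx": 0, "dy": 0, "dz": -1.0, "spin": 0}
    - {"dx": -1.2, "dy": 0, "dz": 0, "spin": 0}
    - {"dx": -1.2, "dy": 0, "dz": 0, "spin": 0}
    - {"dx": -0.6, "dy": 0, "dz": 0, "spin": 0}
    - {"dx": 0, "dy": 0, "dz": 0, "spin": 0}

```text
clock: 15.55
position: [509.9, -19.5, 167.1]
ee_rot: [0.692, 0.722, -0.0, -0.0]
ft_force: [-0.3, 0.5, -0.1]
width: 0.7
gripper_force: 0.0
```

>>> arm_command:
  commands:
    - {"dx": -0.3, "dy": 0, "dz": 0, "spin": 0}
    - {"dx": -0.2, "dy": 0, "dz": 0, "spin": 0}
    - {"dx": 0, "dy": 0, "dz": 0, "spin": 0}

```text
clock: 15.85
position: [510.1, -23.2, 167.4]
ee_rot: [0.691, 0.723, -0.0, -0.0]
ft_force: [-0.2, 1.1, 0.5]
width: 0.6
gripper_force: 0.8
```

>>> arm_command:
  commands:
    - {"dx": -0.3, "dy": 0, "dz": 0, "spin": 0}
    - {"dx": 0, "dy": 0, "dz": 0, "spin": 0}

```text
clock: 16.05
position: [510.4, -26.4, 167.6]
ee_rot: [0.691, 0.723, 0.0, -0.0]
ft_force: [-0.5, 2.4, 1.4]
width: 0.5
gripper_force: 1.0
```

>>> arm_command:
  commands:
    - {"dx": -0.2, "dy": 0, "dz": 0, "spin": 0}
    - {"dx": 0, "dy": 0, "dz": 0, "spin": 0}

```text
clock: 16.25
position: [510.5, -28.2, 167.7]
ee_rot: [0.691, 0.722, 0.0, -0.0]
ft_force: [-1.0, 3.2, 2.8]
width: 0.4
gripper_force: 1.7
```

>>> arm_command:
  commands:
    - {"dx": -0.3, "dy": 0, "dz": 0, "spin": 0}
    - {"dx": 0, "dy": 0, "dz": 0, "spin": 0}

```text
clock: 16.45
position: [510.7, -31.0, 167.9]
ee_rot: [0.691, 0.722, 0.001, -0.0]
ft_force: [-1.5, 7.0, 5.5]
width: 0.8
gripper_force: 3.4
```

>>> arm_command:
  commands:
    - {"dx": -0.3, "dy": 0, "dz": -0.05, "spin": 0}
    - {"dx": 0, "dy": 0, "dz": 0, "spin": 0}

```text
clock: 16.65
position: [510.7, -33.5, 168.2]
ee_rot: [0.691, 0.723, 0.001, -0.001]
ft_force: [-0.5, 7.8, 4.9]
width: 0.4
gripper_force: 4.5
```

>>> arm_command:
  commands:
    - {"dx": -0.2, "dy": 0, "dz": 0, "spin": 0}
    - {"dx": 0, "dy": 0, "dz": 0, "spin": 0}

```text
clock: 16.85
position: [510.8, -35.1, 168.3]
ee_rot: [0.691, 0.723, 0.001, -0.001]
ft_force: [-0.9, 11.5, 5.0]
width: 0.9
gripper_force: 5.6
```

>>> arm_command:
  commands:
    - {"dx": -0.3, "dy": 0, "dz": -0.05, "spin": 0}
    - {"dx": 0, "dy": 0, "dz": 0, "spin": 0}

```text
clock: 17.05
position: [510.9, -37.7, 168.6]
ee_rot: [0.691, 0.723, 0.001, -0.001]
ft_force: [-0.9, 13.4, 4.2]
width: 0.5
gripper_force: 6.8
```

>>> arm_command:
  commands:
    - {"dx": -0.2, "dy": 0, "dz": 0, "spin": 0}
    - {"dx": 0, "dy": 0, "dz": 0, "spin": 0}

```text
clock: 17.25
position: [510.9, -39.3, 168.7]
ee_rot: [0.691, 0.723, 0.002, -0.001]
ft_force: [-0.8, 15.9, 5.4]
width: 1.0
gripper_force: 8.0
```

>>> arm_command:
  commands:
    - {"dx": -0.1, "dy": 0, "dz": 0, "spin": 0}
    - {"dx": 0, "dy": 0, "dz": 0, "spin": 0}

```text
clock: 17.45
position: [511.0, -40.1, 168.7]
ee_rot: [0.691, 0.723, 0.002, -0.002]
ft_force: [0.1, 16.9, 6.5]
width: 0.6
gripper_force: 8.4
```

>>> arm_command:
  commands:
    - {"dx": -0.2, "dy": 0, "dz": -0.06, "spin": 0}
    - {"dx": 0, "dy": 0, "dz": 0, "spin": 0}
    - {"dx": 0, "dy": 0, "dz": 0, "spin": 0}

```text
clock: 17.75
position: [511.0, -41.7, 168.9]
ee_rot: [0.691, 0.723, 0.002, -0.002]
ft_force: [0.7, 17.4, 2.3]
width: 0.2
gripper_force: 9.1
```

>>> arm_command:
  commands:
    - {"dx": -0.1, "dy": 0, "dz": 0, "spin": 0}
    - {"dx": 0, "dy": 0, "dz": 0, "spin": 0}
    - {"dx": 0, "dy": 0, "dz": 0, "spin": 0}

```text
clock: 18.05
position: [511.0, -42.4, 168.9]
ee_rot: [0.691, 0.723, 0.002, -0.002]
ft_force: [-0.2, 20.2, 2.1]
width: 0.4
gripper_force: 9.7
```

>>> arm_command:
  commands:
    - {"dx": -0.15, "dy": 0, "dz": 0, "spin": 0}
    - {"dx": 0, "dy": 0, "dz": 0, "spin": 0}
    - {"dx": 0, "dy": 0, "dz": 0, "spin": 0}

```text
clock: 18.35
position: [511.0, -43.7, 168.9]
ee_rot: [0.691, 0.723, 0.002, -0.002]
ft_force: [0.1, 21.2, 4.0]
width: 0.7
gripper_force: 10.4
```

>>> arm_command:
  commands:
    - {"dx": 0.4, "dy": 0, "dz": 0, "spin": 0}
    - {"dx": 0.4, "dy": 0, "dz": 0, "spin": 0}
    - {"dx": 0.4, "dy": 0, "dz": 0, "spin": 0}
    - {"dx": 0.4, "dy": 0, "dz": 0, "spin": 0}
    - {"dx": 0.4, "dy": 0, "dz": 0, "spin": 0}
    - {"dx": 0.4, "dy": 0, "dz": 0, "spin": 0}
    - {"dx": 0.4, "dy": 0, "dz": 0, "spin": 0}
    - {"dx": 0.4, "dy": 0, "dz": 0, "spin": 0}
    - {"dx": 0.8, "dy": 0, "dz": 0, "spin": 0}
    - {"dx": 0.8, "dy": 0, "dz": 0, "spin": 0}
    - {"dx": 0.8, "dy": 0, "dz": 0, "spin": 0}
    - {"dx": 0.2, "dy": 0, "dz": 0, "spin": 0}
    - {"dx": 0, "dy": 0, "dz": 0, "spin": 0}
    - {"dx": 0, "dy": 0, "dz": 0, "spin": 0}
    - {"dx": 0, "dy": 0, "dz": 0, "spin": 0}

```text
clock: 19.85
position: [508.7, 10.9, 169.1]
ee_rot: [0.691, 0.722, -0.0, 0.0]
ft_force: [-0.1, 0.2, -0.3]
width: 0.7
gripper_force: 0.0
```

>>> arm_command:
  commands:
    - {"dx": 0, "dy": 0, "dz": 1.2, "spin": 0}
    - {"dx": 0, "dy": 0, "dz": 1.2, "spin": 0}
    - {"dx": 0, "dy": 0, "dz": 1.2, "spin": 0}
    - {"dx": 0, "dy": 0, "dz": 0, "spin": 0}
    - {"dx": 0, "dy": 0, "dz": 0, "spin": 0}

```text
clock: 20.35
position: [508.7, 11.2, 132.8]
ee_rot: [0.691, 0.722, -0.0, -0.0]
ft_force: [0.6, -0.8, -0.2]
width: 0.2
gripper_force: 0.0
```

Now I press the lever through.

>>> arm_command:
  commands:
    - {"dx": -0.3, "dy": 0, "dz": 0, "spin": 0}
    - {"dx": -0.3, "dy": 0, "dz": 0, "spin": 0}
    - {"dx": -0.3, "dy": 0, "dz": 0, "spin": 0}
    - {"dx": -0.3, "dy": 0, "dz": 0, "spin": 0}
    - {"dx": -0.3, "dy": 0, "dz": 0, "spin": 0}
    - {"dx": 0, "dy": 0, "dz": 0, "spin": 0}

```text
clock: 20.95
position: [509.5, -4.2, 133.3]
ee_rot: [0.692, 0.722, 0.0, 0.0]
ft_force: [-0.2, 1.1, 1.0]
width: 0.5
gripper_force: 0.5
```

>>> arm_command:
  commands:
    - {"dx": -0.2, "dy": 0, "dz": 0, "spin": 0}
    - {"dx": 0, "dy": 0, "dz": 0, "spin": 0}

```text
clock: 21.15
position: [509.5, -6.0, 133.1]
ee_rot: [0.691, 0.722, -0.0, 0.0]
ft_force: [0.7, 1.8, 1.1]
width: 0.6
gripper_force: 0.6
```

>>> arm_command:
  commands:
    - {"dx": -0.2, "dy": 0, "dz": 0, "spin": 0}
    - {"dx": 0, "dy": 0, "dz": 0, "spin": 0}

```text
clock: 21.35
position: [509.5, -7.9, 133.1]
ee_rot: [0.691, 0.722, -0.0, -0.0]
ft_force: [1.6, 0.7, -0.1]
width: 0.5
gripper_force: 0.8
```

>>> arm_command:
  commands:
    - {"dx": -0.2, "dy": 0, "dz": 0, "spin": 0}
    - {"dx": 0, "dy": 0, "dz": 0, "spin": 0}

```text
clock: 21.55
position: [509.6, -9.9, 133.0]
ee_rot: [0.691, 0.722, 0.0, -0.0]
ft_force: [0.2, 1.9, -0.0]
width: 0.5
gripper_force: 1.0
```

>>> arm_command:
  commands:
    - {"dx": -0.2, "dy": 0, "dz": 0, "spin": 0}
    - {"dx": -0.2, "dy": 0, "dz": 0, "spin": 0}
    - {"dx": -0.2, "dy": 0, "dz": 0, "spin": 0}

```text
clock: 21.85
position: [509.8, -15.5, 132.9]
ee_rot: [0.691, 0.722, 0.0, -0.001]
ft_force: [1.0, 5.7, -1.2]
width: 0.3
gripper_force: 2.5
```

>>> arm_command:
  commands:
    - {"dx": -0.3, "dy": 0, "dz": 0, "spin": 0}
    - {"dx": -0.3, "dy": 0, "dz": 0, "spin": 0}
    - {"dx": -0.3, "dy": 0, "dz": 0, "spin": 0}

```text
clock: 22.15
position: [510.2, -24.5, 132.9]
ee_rot: [0.691, 0.722, 0.0, -0.001]
ft_force: [1.9, 6.1, -1.4]
width: 0.4
gripper_force: 2.6
```

>>> arm_command:
  commands:
    - {"dx": -0.3, "dy": 0, "dz": 0, "spin": 0}
    - {"dx": -0.3, "dy": 0, "dz": 0, "spin": 0}
    - {"dx": -0.3, "dy": 0, "dz": 0, "spin": 0}

```text
clock: 22.45
position: [510.6, -33.5, 133.0]
ee_rot: [0.691, 0.722, 0.0, -0.001]
ft_force: [2.4, 5.4, -0.2]
width: 0.3
gripper_force: 2.6
```

```bash
python3 look.py m; python3 -c "
import cv2;im=cv2.imread('pics/mscene.png');cv2.imwrite('pics/c6.png',cv2.resize(im[120:290,230:390],None,fx=3.5,fy=3.5,interpolation=cv2.INTER_CUBIC))"
```

```text
22.45 [510.6 -33.5 133. ] [ 2.4  5.4 -0.2]
scene tab 52 y [-34.4 -11.7  -8.9]
scene trig 126 y [-46.5 -10.7  -8.1]
scene rear housing 136 y [-96.  -68.3 -41.6]
scene rail y [ 16.1  18.  100.3 104.3]
top rail y [ 44.2  46.6 103.4 103.6]
```

View pics/c6.png

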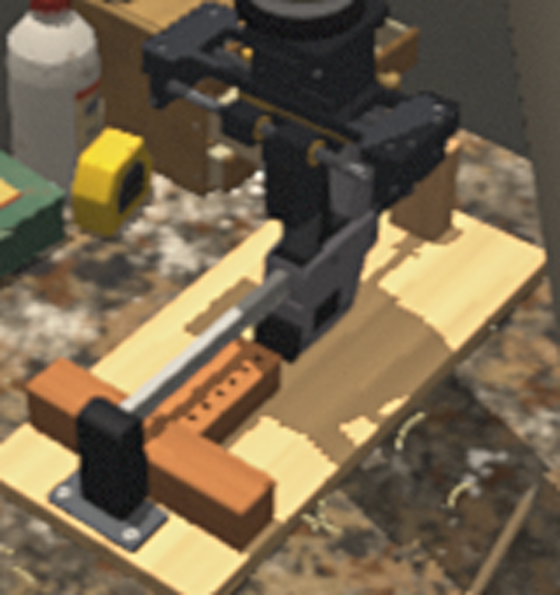

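The jaw has pulled clear of the rail, with its pad at (280,335), and the joint stays closed. I keep sliding back.

>>> arm_command:
  commands:
    - {"dx": -0.3, "dy": 0, "dz": 0, "spin": 0}
    - {"dx": -0.3, "dy": 0, "dz": 0, "spin": 0}
    - {"dx": -0.3, "dy": 0, "dz": 0, "spin": 0}
    - {"dx": -0.3, "dy": 0, "dz": 0, "spin": 0}
    - {"dx": -0.3, "dy": 0, "dz": 0, "spin": 0}
    - {"dx": -0.3, "dy": 0, "dz": 0, "spin": 0}
    - {"dx": -0.3, "dy": 0, "dz": 0, "spin": 0}
    - {"dx": -0.3, "dy": 0, "dz": 0, "spin": 0}
    - {"dx": -0.3, "dy": 0, "dz": 0, "spin": 0}

```text
clock: 23.45
position: [511.8, -60.5, 133.0]
ee_rot: [0.691, 0.723, 0.0, -0.0]
ft_force: [0.7, 5.2, -0.9]
width: 0.0
gripper_force: 2.6
```

>>> arm_command:
  commands:
    - {"dx": -0.2, "dy": 0, "dz": 0, "spin": 0}
    - {"dx": -0.2, "dy": 0, "dz": 0, "spin": 0}
    - {"dx": -0.2, "dy": 0, "dz": 0, "spin": 0}

```text
clock: 23.75
position: [512.1, -66.4, 133.0]
ee_rot: [0.691, 0.723, 0.0, -0.0]
ft_force: [1.3, 5.2, -1.8]
width: 0.3
gripper_force: 2.5
```

>>> arm_command:
  commands:
    - {"dx": -0.2, "dy": 0, "dz": 0, "spin": 0}
    - {"dx": -0.2, "dy": 0, "dz": 0, "spin": 0}

```text
clock: 23.95
position: [512.3, -70.4, 133.0]
ee_rot: [0.691, 0.723, 0.0, -0.0]
ft_force: [1.9, 5.6, -1.0]
width: 0.8
gripper_force: 2.5
```

>>> arm_command:
  commands:
    - {"dx": -0.2, "dy": 0, "dz": 0, "spin": 0}
    - {"dx": 0, "dy": 0, "dz": 0, "spin": 0}

```text
clock: 24.15
position: [512.4, -72.7, 133.0]
ee_rot: [0.691, 0.722, 0.0, -0.0]
ft_force: [1.7, 3.4, -0.5]
width: 0.4
gripper_force: 1.7
```

>>> arm_command:
  commands:
    - {"dx": -0.2, "dy": 0, "dz": 0, "spin": 0}
    - {"dx": -0.1, "dy": 0, "dz": 0, "spin": 0}

```text
clock: 24.35
position: [512.5, -75.5, 133.0]
ee_rot: [0.691, 0.723, 0.0, -0.0]
ft_force: [1.6, 5.2, -1.3]
width: 0.9
gripper_force: 2.5
```

>>> arm_command:
  commands:
    - {"dx": -0.2, "dy": 0, "dz": 0, "spin": 0}
    - {"dx": 0, "dy": 0, "dz": 0, "spin": 0}

```text
clock: 24.55
position: [512.6, -77.6, 133.0]
ee_rot: [0.691, 0.722, 0.0, -0.0]
ft_force: [1.6, 4.9, -1.9]
width: 0.5
gripper_force: 2.3
```

>>> arm_command:
  commands:
    - {"dx": -0.1, "dy": 0, "dz": 0, "spin": 0}
    - {"dx": -0.1, "dy": 0, "dz": 0, "spin": 0}

```text
clock: 24.75
position: [512.6, -78.5, 132.9]
ee_rot: [0.691, 0.722, 0.001, -0.001]
ft_force: [1.7, 13.0, -0.5]
width: 0.9
gripper_force: 6.5
```

The stop is reached: the force jumps at y ≈ -78, where I expected it. I withdraw and check.

>>> arm_command:
  commands:
    - {"dx": 0.3, "dy": 0, "dz": 0, "spin": 0}
    - {"dx": 0.5, "dy": 0, "dz": 0, "spin": 0}
    - {"dx": 1.0, "dy": 0, "dz": 0, "spin": 0}
    - {"dx": 1.5, "dy": 0, "dz": 0, "spin": 0}
    - {"dx": 1.5, "dy": 0, "dz": 0, "spin": 0}
    - {"dx": 0.5, "dy": 0, "dz": -2, "spin": 0}
    - {"dx": 0, "dy": 0, "dz": -4, "spin": 0}
    - {"dx": 0, "dy": 0, "dz": -4, "spin": 0}
    - {"dx": 0, "dy": 0, "dz": -4, "spin": 0}
    - {"dx": 0, "dy": 0, "dz": 0, "spin": 0}
    - {"dx": 0, "dy": 0, "dz": 0, "spin": 0}

```text
clock: 25.85
position: [510.3, -26.0, 273.2]
ee_rot: [0.691, 0.723, 0.0, 0.0]
ft_force: [1.1, 0.8, 0.1]
width: 0.6
gripper_force: 0.0
```

```bash
python3 look.py z; python3 -c "
import cv2;im=cv2.imread('pics/zscene.png');cv2.imwrite('pics/c7.png',cv2.resize(im[120:290,230:400],None,fx=3.5,fy=3.5,interpolation=cv2.INTER_CUBIC))"
```

```text
25.85 [510.3 -26.  273.2] [1.1 0.8 0.1]
scene rear housing 300 y [-125.   -64.5  -43.4]
scene rail y [ 17.9  21.4  99.1 104.3]
top rear housing 7 y [-95.6 -89.5 -83.3]
top rail y [ 17.8  33.5 103.5 103.6]
```

View pics/c7.png

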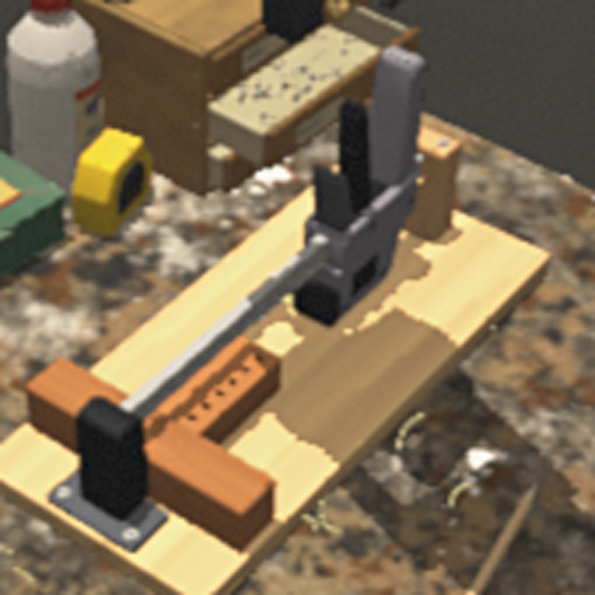

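The jaw sits back at the collar (housing at 350,240), the trigger and lever are upright, and the joint is closed at (190,425). I'm handing it in.

```bash
python3 -c "
from plant import env;print(env.finish_job())"
```

```text
the job is handed in; nothing more can be done
None
```

The job is handed in at about 26 s: the joint looks shut, the jaw is back at its stop, and the trigger and lever are free. The clamp's own hold was judged only from the trigger force (peak about 21 N, so roughly 25 N held), not read directly.

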